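# Swing the guide rail home on its stop screw and weigh it down

## Task

With the shut fingers push the free end of the loose aluminium guide rail round its pivot bolt, away from you, until its side is felt to bear on the nose of the stop screw, firmly but gently (a push of about 7 N, held a moment), with the sprung brass tip pushed in. Leave it resting there against the tip, then stand the steel weight gently and upright on the outer half of the rail so that it stays. Leave the other things on the table alone.

Things in the scene. Friction and masses are not known exactly. Their poses are not given: they have to be found in the camera images.
- pivot: shoulder bolt fixed upright in the table, on which the guide rail turns: shank 12 mm across, round head 28 mm across from 24 to 34 mm above the table (36 mm in all). Origin on the bolt's axis at table height, z up. Fixed, but placed anew each time.
- rail: loose aluminium guide rail lying flat, 300 mm long, 92 wide, 18 high, 0.55 kg, too wide to grip. Its 15 mm hole sits over the pivot bolt (1.5 mm play). Origin: centre of the hole, underside; y along the rail, from +25 mm (heel) to -275 mm (free end); side x = -46 mm faces the robot, side x = +46 mm the stop. It starts 0.2 to 0.8 rad short of the stop; turning it home makes its yaw grow.
- rail_end (a point): middle of the rail's free end on its top face, 275 mm from the hole centre, 18 mm above the table. Pushed near here, the rail resists with sliding friction of some 1 to 2 N; it stays where it is left.
- stop: steel stop block fixed to the table, 34 x 44 x 30 mm (x, y, z), about 210 mm from the pivot along the rail, placed anew each time. Origin at the centre of its underside; its -x face (17 mm from the origin) looks at the rail and carries the stop screw.
- screw_root (a point): point on the stop block's -x face, 10 mm above the table, where a steel screw 13 mm thick comes out along -x. How far its flat rigid nose stands out, 4 to 34 mm, is set anew each time and is NOT measured: feel for it. A 6 mm brass tip on a light spring (about 0.4 N, too weak to move the rail) stands 3.5 mm beyond the nose and goes in flush when the rail bears on the nose.
- weight: steel setting weight, turned, 0.45 kg, 68 mm tall: round foot 48 mm across and 28 mm high, a neck 22 mm across, and a cylindrical grip head 32 mm across from 49 to 68 mm above its underside. Origin at the centre of its underside, z up. Stands on the table to the robot's right among the jar and the cup.
- jar: closed white jar with a black cap, 48 mm across, 75 mm tall; origin centre of its underside; bystander
- cup: open grey plastic cup, 60 mm across, 80 mm tall; origin centre of its underside; bystander
- block1: black printed block 50 x 60 x 30 mm; origin centre of its underside; bystander
- block2: black printed block 50 x 60 x 30 mm; origin centre of its underside; bystander
- tape: paper tape roll lying flat, 90 mm across, 25 mm tall; origin centre of its underside; bystander
- driver: screwdriver lying on the table, about 200 mm long; bystander
- cover: printed cover plate with holes, 70 x 90 x 10 mm, lying flat; origin centre of its underside; bystander
- spacer: black printed ring lying flat, 40 mm across, 12 mm tall; origin centre of its underside; bystander
Not all that is in view belongs to the job. Leave any purple or red look-alike of the weight alone.

How it is judged:
On the way, in this order (a step that is already met when the one before it is completed fails the run):
1. the rail is pushed by the fingers and bears on the stop with 1.5 to 11 N, the weight not yet on it (contact force between rail and stop between 1.5 and 11 N and contact force between the fingers and rail above 0.5 N and contact force between weight and rail below 0.05 N), for 0.2 s.
2. the weight stands upright on the outer half of the rail, let go (contact force between weight and rail above 2.5 N and angle between weight's own z axis and vertical below 0.1 rad and y of weight in the frame of rail between -0.275 and -0.125 m and x of weight in the frame of rail between -0.046 and 0.046 m and contact force between the fingers and weight below 0.05 N), for 0.2 s.
At the end, for the whole second after the job is handed in: The rail still rests against the stop's sprung tip or nose (contact force over 0.1 N, so within 3.5 mm of the nose), and the weight stands upright (within 0.1 rad) on the rail with its centre over the rail, more than 125 mm from the pivot along the rail, touching no fingers; both at rest (all of step 2 and contact force between rail and stop above 0.1 N and linear speed of each of rail, weight below 0.01 m/s).
It fails at once if the rail is pressed on the stop with more than 12 N (contact force between rail and stop above 12 N).
It fails at once if the weight is dropped or pressed hard on the rail (over 45 N) (contact force between weight and rail above 45 N).
It fails at once if a bystander is moved by more than 30 mm (distance of any of jar, cup, block1, block2, tape, driver, cover, spacer from where it was at the start of the episode above 0.03 m).
It also fails if it takes over 72 s, if anything falls off the work surface, if the arm or the gripper's body presses on something with over 40 N, if the wrist force passes 120 N, or if a joint passes its speed limit or range.

## Robot

A 7-joint arm with a two-finger parallel gripper is mounted at the origin on the work surface. World frame = base frame: x ahead of the robot, y to its left, z up, the work surface at z = 0. Lengths are in m, angles in rad, forces in N, time in s.
With the tool pointing down it reaches from about 0.4 to 0.875 m from the base axis. Payload 19.3 kg.
Tool frame: the origin (TCP) lies at the very end of the fingers, on their centre line; the grasp point (between the pads) lies bot.grasp_offset behind it (bot.grasp_offset is the distance from the TCP to the grasp point, in m); z points along the fingers, y is the direction in which the jaws open and shut (so a half turn about z gives the same grasp; the last joint's range is limited). The gripper opens to 85 mm and grips with 20 to 120 N. Pads are 22 mm wide; open, the fingers measure 114 mm over their backs; the gripper's body (76 mm by 85 mm) begins 54 mm behind the grasp point. The pads swing forward as they close: fully open they stand 13 mm farther back than shut.
Start: joints at [1.187, 0.521, -0.036, 1.599, 0.021, 1.021, -0.113], TCP at [0.193, -0.594, 0.231] pointing down, gripper open.
Joint ranges: [-2.91, 2.91], [-0.3, 2.13], [-1.5, 1.42], [0.17, 2.43], [-1.26, 4.41], [0.16, 1.93], [-2.52, 2.52]. Speed limits (rad/s): [1.89, 1.89, 2.39, 2.39, 3.01, 3.01, 3.01].

## Interface

Orientations are given as [roll, pitch, yaw] about the fixed x, y, z axes, in that order (R = Rz(yaw) Ry(pitch) Rx(roll)).
In Python, from workcell import bot gives the robot as it stands. The module is installed in compiled form; this text tells all that it offers.
- The arm moves only by the shell command python3 -m handwheel 'ROWS' [OPENING] [FORCE]. ROWS is JSON, a list of rows, each a list of 6 numbers: the shift along the tool's x, y, z as a fraction of full scale, then the turn, a rotation vector about the tool's x, y, z as a fraction of full scale. In form: [[x, y, z, rx, ry, rz], ...]. A call has 1 to 8 rows; each row shifts and turns the commanded pose from where the row before left it, along the tool's axes as they then stand; what a row does not reach is not made up. Full scale, the value 1, is 0.025 m for a shift and 360 degrees for a turn. A row lasts 1/8 s, in which the tool goes at most 62.5 mm and 10.7 degrees, less where a joint would pass 70% of its speed; a pose out of reach is approached as far as the arm can. A call with a number of a shift or a turn outside -1 to 1 is refused whole. A call with a gripper value outside its range is refused whole. OPENING is the closure, from -1 (fully open) to 1 (shut), set as the call begins (- or left out, the last holds). The fingers move at their own pace and stop on an object; FORCE is the grip in N (left out, the last holds). Time passes only in rows, so rows that do not move let the fingers close. It gives the time, the measured TCP pose, the force and the opening at its end, in the units of the state.
- bot.observe(): the state, without advancing time (a new reading comes with each control period).
- bot.grab_frame(name): name is "scene" or "top"; returns a dict with "pixels" (384x512x3 uint8, blue, green, red), "vertical_fov" (degrees; the focal length in pixels is half the picture's height over the tangent of half this angle, whatever the lens; pixels are square), "cx", "cy" (the principal point, pixels), "D" ([k1, k2, p1, p2, k3] as OpenCV has them; the pictures are not rectified), "R" (3x3) and "t" (3): a world point X has camera coordinates R X + t. Camera axes: x right, y down, z forward; pixel columns grow to the right and rows downward; lengths in m; the calibration is good to about 2 mm. A picture is of the moment at which its call begins. There is no depth.
- bot.job_done(): hands the job in, once; it reports no verdict.
Trained networks look in a picture, given as the dict that the camera call returned (one of the last four; its "shot" number tells which), for a name from the list of things; names that differ only in an ending like _2 or _b are one class to them, and where a whole thing is asked for, a point or a joint stands for the part that bears it (a point fixed in the world has none). Each returns a list of dicts, best first, with "score" (0 to 1); they miss things now and then, are a little off and sometimes report something else, mostly with a low value. They report only what shows in the picture. A call takes as long as a camera call. They do not tell look-alikes from the thing itself.
- bot.trace(picture, thing): "region" (384x512 bool, what is visible of it) and "point" ([column, row] in pixels, amid what is visible of it).
The state is a dict: "clock": time; "qpos": joint angles; "qd": joint speeds; "joint_efforts": joint torques, N m; "position": TCP position; "tool_rot": TCP orientation; "force": force on the tool from outside, world axes, zero at the start; "moment": the same for the moment, N m; "grip_width": finger opening in m.
Only numpy, scipy, OpenCV 4.12 (cv2) and the standard library are available. Lean on these libraries where they do the work, as an engineer would, in place of code of your own. Each camera call takes 0.05 s, during which the arm holds its last target.

## Working session

There is one attempt and no reset: what is moved stays moved. The work goes in short steps, Python scripts to look and compute and a shell command to move; the robot and the scene stay as the last step left them, time stands still between calls to the robot, and variables do not carry over. Pictures are saved under pics/ and viewed, and the job is handed in when it is done.

```bash
mkdir -p pics; cat > h.py <<'E'
import numpy as np, cv2
from workcell import bot
def K(f):
    h,w=f["pixels"].shape[:2]; fl=h/2/np.tan(np.radians(f["vertical_fov"])/2)
    return np.array([[fl,0,f["cx"]],[0,fl,f["cy"]],[0,0,1]])
def ray(f,uv,z):
    uv=np.array(uv,float).reshape(-1,1,2)
    n=cv2.undistortPoints(uv,K(f),np.array(f["D"],float)).reshape(-1,2)
    R=np.array(f["R"]);t=np.array(f["t"])
    c=-R.T@t; d=np.c_[n,np.ones(len(n))]@R
    return c+d*((z-c[2])/d[:,2])[:,None]
def proj(f,X):
    R=np.array(f["R"]);t=np.array(f["t"],float)
    return cv2.projectPoints(np.array(X,float).reshape(-1,1,3),cv2.Rodrigues(R)[0],t,K(f),np.array(f["D"],float))[0].reshape(-1,2)
E
python3 - <<'E'
from h import *
s=bot.observe();print({k:np.round(v,3) for k,v in s.items()},bot.grasp_offset)
for n in("scene","top"):
    f=bot.grab_frame(n);cv2.imwrite(f"pics/{n}0.png",f["pixels"]);print(n,f["vertical_fov"],-np.array(f["R"]).T@f["t"])
    for th in("pivot","rail","rail_end","stop","screw_root","weight","jar","cup"):
        r=bot.trace(f,th)
        for q in r[:3]: print(th,round(q["score"],2),q["point"],q["region"].sum())
E
```

```text
{'clock': np.float64(0.0), 'qpos': array([ 1.187,  0.522, -0.036,  1.6  ,  0.021,  1.021, -0.113]), 'qd': array([ 0.003,  0.   , -0.   , -0.   ,  0.002, -0.   , -0.   ]), 'joint_efforts': array([ 1.0000e-03, -9.2711e+01,  1.9800e+00, -3.6995e+01,  1.8000e-02,
        8.0000e-03, -0.0000e+00]), 'position': array([ 0.193, -0.594,  0.231]), 'tool_rot': array([-3.14 ,  0.   ,  0.314]), 'force': array([-0.767, -0.008,  0.908]), 'moment': array([ 0.015, -0.049,  0.04 ]), 'grip_width': np.float64(0.085)} 0.0187
scene 45.101688690050125 [1.23845875 0.0688501  0.89884942]
pivot 0.54 [327.7, 214.3] 91
rail 0.94 [298.2, 188.1] 3699
rail_end 0.77 [301.9, 187.9] 3704
stop 0.63 [231.8, 247.3] 475
screw_root 0.93 [232.0, 251.3] 390
weight 0.95 [171.0, 240.4] 538
weight 0.89 [185.0, 206.9] 479
weight 0.6 [107.1, 210.6] 567
jar 0.68 [95.2, 174.3] 573
jar 0.37 [234.7, 249.9] 418
cup 0.96 [151.0, 164.9] 700
top 53.02909236349305 [ 0.42826709 -0.03084063  1.10950292]
rail 0.71 [228.6, 216.3] 3333
rail_end 0.76 [229.1, 220.0] 3343
screw_root 0.59 [275.1, 142.0] 234
weight 0.83 [350.4, 164.8] 272
weight 0.76 [378.4, 167.9] 235
weight 0.67 [318.3, 181.1] 266
jar 0.76 [401.8, 202.6] 346
jar 0.68 [275.0, 139.6] 223
cup 0.87 [360.2, 216.7] 426
```

View pics/scene0.png

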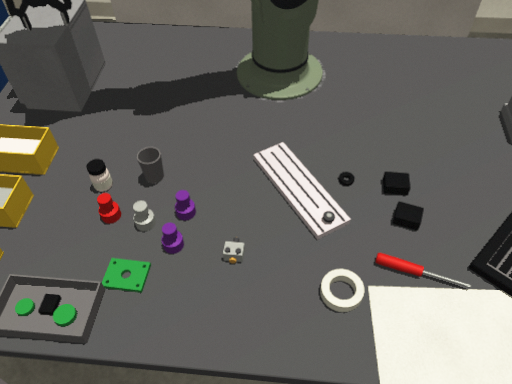

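View pics/top0.png

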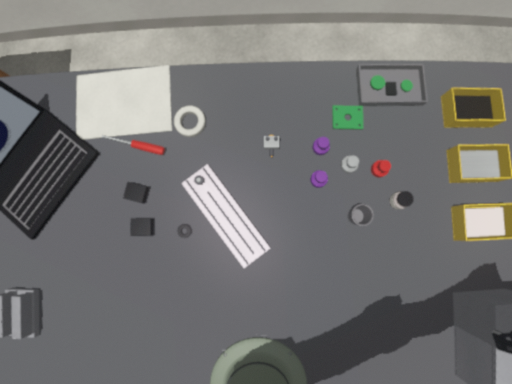

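```bash
python3 - <<'E'
from h import *
for n in("scene","top"):
    f=bot.grab_frame(n);im=f["pixels"]
    R=lambda u,v,z:np.round(ray(f,[[u,v]],z)[0],3)
    if n=="top":
        a=im[90:290,150:410];print("piv",R(199.3,180,.034),"weight",R(351,162.5,.06),"stop",R(271.5,141,.03))
        cv2.imwrite("pics/t1.png",cv2.resize(a,None,fx=3,fy=3,interpolation=cv2.INTER_CUBIC)[:600])
    else:
        a=im[140:280,80:360];print("piv",R(329,215,.034),"weight top",R(140.5,208,.068))
        cv2.imwrite("pics/s1.png",cv2.resize(a,None,fx=2.8,fy=2.8,interpolation=cv2.INTER_CUBIC))
    for th in ["rail","weight","screw_root","pivot","stop","jar","cup"]:
        for q in bot.trace(f,th)[:4]:
            m=q["region"].astype(np.uint8)
            v,u=np.nonzero(m); 
            print(th,round(q["score"],2),q["point"],R(*q["point"],.02),"bbox",u.min(),u.max(),v.min(),v.max(),np.round(cv2.boxPoints(cv2.minAreaRect(np.c_[u,v].astype(np.float32))),1).tolist() if th=="rail" else "", im[m>0].mean(0).round() if th=="weight" else "")
E
```

```text
piv [0.583 0.157 0.034] weight top [ 0.628 -0.272  0.068]
rail 0.84 [299.9, 190.1] [0.502 0.087 0.02 ] bbox 253 349 143 239 [[250.89999389648438, 157.3000030517578], [280.70001220703125, 133.39999389648438], [350.79998779296875, 221.0], [320.8999938964844, 244.89999389648438]] 
weight 0.9 [143.2, 218.3] [ 0.622 -0.277  0.02 ] bbox 132 154 201 231  [120. 128. 128.]
weight 0.84 [171.1, 240.7] [ 0.678 -0.198  0.02 ] bbox 161 183 223 253  [106.  40.  87.]
weight 0.82 [106.9, 213.2] [ 0.615 -0.368  0.02 ] bbox 97 120 194 224  [ 24.  27. 147.]
screw_root 0.68 [230.6, 250.7] [ 0.692 -0.059  0.02 ] bbox 223 243 237 262  
pivot 0.63 [329.9, 214.7] [0.571 0.161 0.02 ] bbox 323 334 212 222  
pivot 0.23 [393.6, 183.4] [0.459 0.318 0.02 ] bbox 383 410 172 195  
stop 0.64 [234.1, 252.0] [ 0.695 -0.051  0.02 ] bbox 224 243 239 263  
jar 0.55 [97.0, 177.1] [ 0.506 -0.428  0.02 ] bbox 87 112 158 191  
cup 0.95 [151.0, 165.5] [ 0.454 -0.301  0.02 ] bbox 137 163 146 183  
piv [0.579 0.153 0.034] weight [ 0.614 -0.273  0.06 ] stop [ 0.687 -0.054  0.03 ]
rail 0.73 [228.1, 219.4] [0.466 0.074 0.02 ] bbox 184 269 166 266 [[181.0, 183.5], [208.3000030517578, 163.39999389648438], [270.6000061035156, 248.1999969482422], [243.3000030517578, 268.20001220703125]] 
rail 0.41 [397.5, 201.0] [ 0.506 -0.411  0.02 ] bbox 390 413 191 209 [[390.0, 191.0], [413.0, 191.0], [413.0, 209.0], [390.0, 209.0]] 
weight 0.8 [378.6, 167.1] [ 0.606 -0.362  0.02 ] bbox 371 390 160 176  [ 59.  60. 174.]
weight 0.49 [348.6, 163.6] [ 0.618 -0.275  0.02 ] bbox 341 358 155 172  [159. 160. 158.]
weight 0.49 [319.6, 148.1] [ 0.665 -0.193  0.02 ] bbox 314 329 137 153  [149.  76. 124.]
screw_root 0.81 [274.2, 141.3] [ 0.689 -0.062  0.02 ] bbox 264 278 136 154  
stop 0.6 [271.7, 143.9] [ 0.681 -0.055  0.02 ] bbox 264 278 135 155  
jar 0.77 [401.7, 204.8] [ 0.495 -0.423  0.02 ] bbox 390 413 191 208  
cup 0.71 [361.6, 216.1] [ 0.466 -0.305  0.02 ] bbox 347 374 203 225
```

```bash
sleep 1
```

```text
(no output)
```

View pics/t1.png

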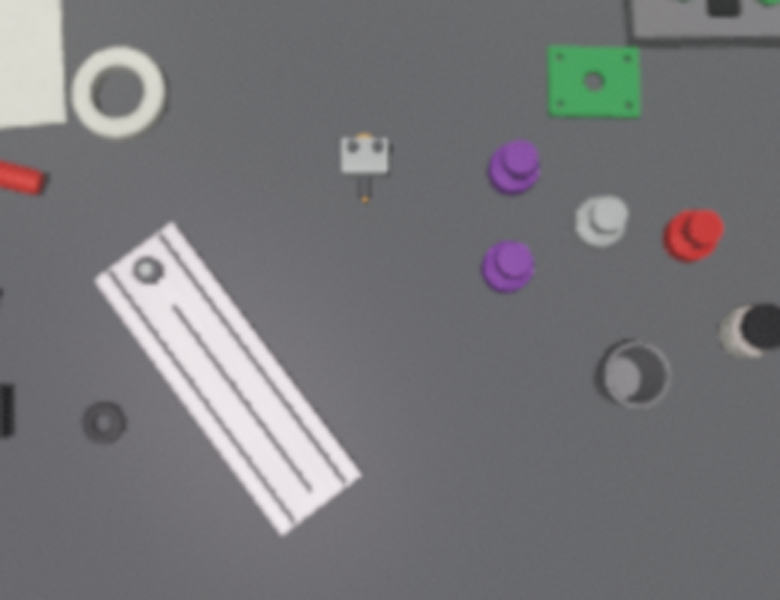

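View pics/s1.png

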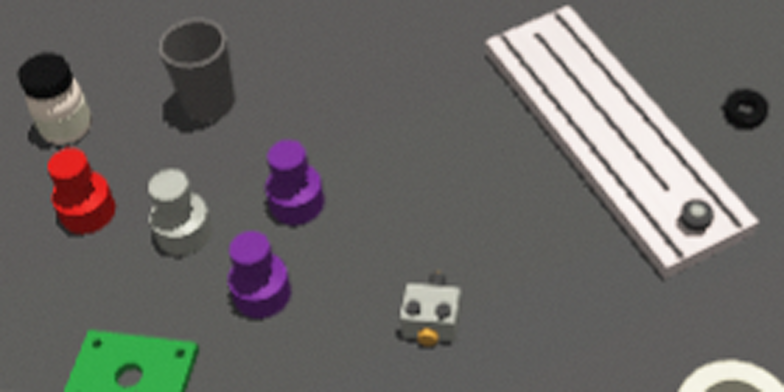

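```bash
python3 - <<'E'
from h import *
f=bot.grab_frame("top")
C=lambda p:np.array(p,float)/3+[150,90]-1/3
P=lambda p,z:np.round(ray(f,C(p),z),4)
c=P([[95,278],[173,222],[361,474],[283,535]],.018);print("rail",c)
d=((c[2]-c[1])+(c[3]-c[0]))[:2];d/=np.linalg.norm(d);print("dir",d,"yaw",np.arctan2(d[1],d[0])+np.pi/2,"L",np.linalg.norm((c[2]-c[1])[:2]),np.linalg.norm((c[1]-c[0])[:2]))
mid=(c[0]+c[1])[:2]/2;print("pivot from rail",mid+d*.025,"head",P([[147,269]],.034))
print("stop top",P([[341,139],[388,139],[388,174],[341,174]],.03))
print("tip",P([[365,201]],.010),"nose",P([[365,197]],.010),P([[365,177],[357,190],[371,190]],.01))
cv2.imwrite("pics/t2.png",cv2.resize(f["pixels"][125:165,245:300],None,fx=12,fy=12,interpolation=cv2.INTER_CUBIC))
g=bot.grab_frame("scene")
cv2.imwrite("pics/s2.png",cv2.resize(g["pixels"][225:275,205:260],None,fx=12,fy=12,interpolation=cv2.INTER_CUBIC))
S=lambda p,z:np.round(ray(g,np.array(p)/2.8+[80,140],z),4)
print("scene weight head",S([[168,186]],.068),"weight foot top c",S([[180,218]],.028),"piv",S([[697,211]],.034),"rail end corners",S([[487,43],[568,7],[757,222],[666,272]],.018))
print("top weight",P([[608,214]],.068),P([[602,219]],.028))
E
```

```text
rail [[ 0.5753  0.2085  0.018 ]
 [ 0.628   0.1327  0.018 ]
 [ 0.3843 -0.0424  0.018 ]
 [ 0.3292  0.0317  0.018 ]]
dir [-0.81212831 -0.58347888] yaw -0.9477905400879774 L 0.3000828219008879 0.09231971620406984
pivot from rail [0.58134679 0.15601303] head [[0.5806 0.1552 0.034 ]]
stop top [[ 0.7025 -0.0312  0.03  ]
 [ 0.7014 -0.0762  0.03  ]
 [ 0.6671 -0.0752  0.03  ]
 [ 0.6682 -0.0303  0.03  ]]
tip [[ 0.6453 -0.053   0.01  ]] nose [[ 0.6493 -0.0531  0.01  ]] [[ 0.6691 -0.0536  0.01  ]
 [ 0.6564 -0.0455  0.01  ]
 [ 0.6561 -0.0591  0.01  ]]
scene weight head [[ 0.6235 -0.2743  0.068 ]] weight foot top c [[ 0.6262 -0.272   0.028 ]] piv [[0.5838 0.1573 0.034 ]] rail end corners [[ 0.3917 -0.0389  0.018 ]
 [ 0.3368  0.0339  0.018 ]
 [ 0.5786  0.209   0.018 ]
 [ 0.6362  0.1342  0.018 ]]
top weight [[ 0.6166 -0.275   0.068 ]] [[ 0.6192 -0.2783  0.028 ]]
```

View pics/t2.png

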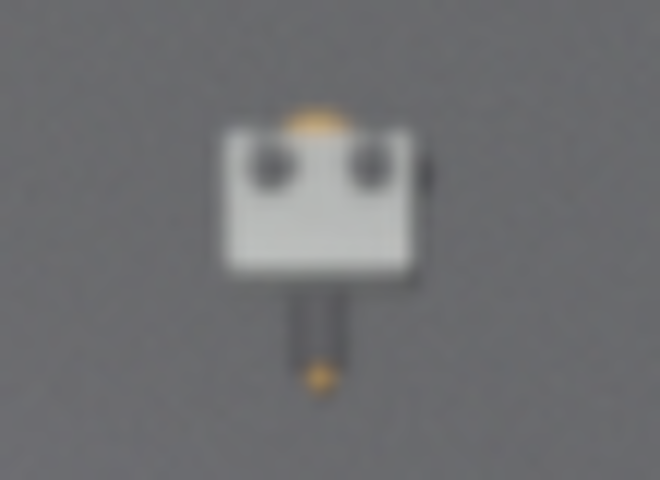

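View pics/s2.png

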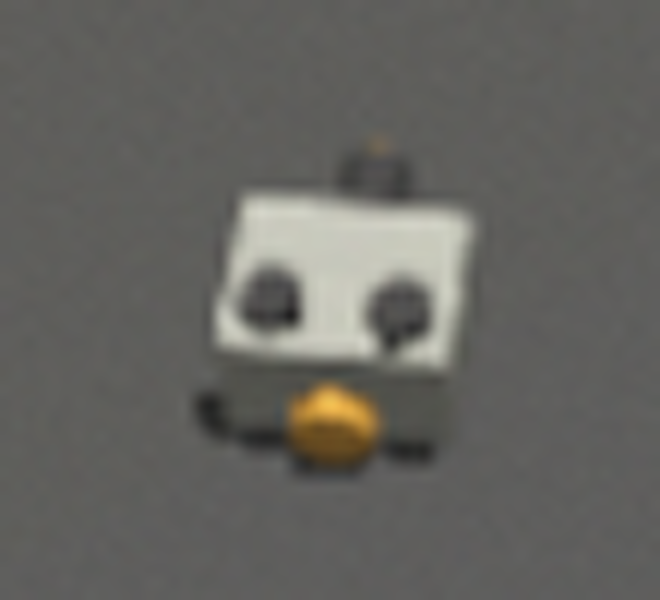

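```bash
python3 -m handwheel '[[0,0,0,0,0,0.025],[0,0,0,0,0,0.025],[1,-0.6,0,0,0,0],[1,-0.6,0,0,0,0],[1,-0.6,0,0,0,0],[1,-0.6,0,0,0,0],[1,-0.6,0,0,0,0],[1,-0.6,0,0,0,0]]' 1 40
python3 -m handwheel '[[1,-1,0,0,0,0],[1,-1,0,0,0,0],[1,-1,0,0,0,0],[0,-1,0,0,0,0],[0,-1,0,0,0,0],[0,-1,0,0,0,0],[0,-1,0,0,0,0],[0,-1,0,0,0,0]]'

```

```text
clock: 2.8
position: [0.3437, -0.504, 0.2313]
tool_rot: [-3.142, -0.0, -0.0]
force: [0.9, -0.5, 0.3]
grip_width: 0.0004
clock: 3.8
position: [0.418, -0.3038, 0.2314]
tool_rot: [3.141, -0.0, -0.0]
force: [0.1, 0.6, -0.3]
grip_width: -0.0002
```

```bash
python3 -m handwheel '[[0,-1,0,0,0,0],[0,-1,0,0,0,0],[0,-1,0,0,0,0],[0,-1,0,0,0,0],[0,-1,0,0,0,0],[0,-1,0,0,0,0],[0,-1,0,0,0,0],[0,-1,0,0,0,0]]'
python3 -m handwheel '[[0,-1,0,0,0,0],[0,-1,0,0,0,0],[0,-1,0,0,0,0],[0,-1,0,0,0,0],[0,-1,0,0,0,0],[0,-1,0,0,0,0],[0,-1,0,0,0,0],[0,-1,0,0,0,0]]'
python3 -m handwheel '[[-0.2,-1,0,0,0,0],[0,-0.5,1,0,0,0],[0,0,1,0,0,0],[0,0,1,0,0,0],[0,0,1,0,0,0],[0,0,0,0,0,0],[0,0,0,0,0,0]]'
python3 - <<'E'
from h import *
for n in("scene","top"):
    f=bot.grab_frame(n);p=bot.observe()["position"];print(p,proj(f,[p]))
    im=f["pixels"].copy();u=proj(f,[[p[0],p[1],0.0]])[0]
    cv2.circle(im,tuple(int(x) for x in u),2,(0,0,255),1)
    cv2.imwrite(f"pics/{n}3.png",cv2.resize(im[120:290,150:410] if n=="top" else im[100:300,180:420],None,fx=3,fy=3,interpolation=cv2.INTER_CUBIC))
E
```

```text
clock: 4.8
position: [0.4181, -0.1037, 0.2314]
tool_rot: [3.142, -0.0, -0.0]
force: [0.3, -0.2, 0.8]
grip_width: 0.0003
clock: 5.8
position: [0.4182, 0.0962, 0.2315]
tool_rot: [-3.141, -0.0, -0.001]
force: [0.2, -0.1, -0.1]
grip_width: 0.0
clock: 6.68
position: [0.4136, 0.1331, 0.1321]
tool_rot: [-3.141, -0.001, -0.0]
force: [0.1, 1.0, -0.0]
grip_width: 0.0
[0.41369011 0.13310319 0.13226113] [[323.5500421  133.18565447]]
[0.41372873 0.13309384 0.13227608] [[200.9179799  239.07645025]]
```

View pics/scene3.png

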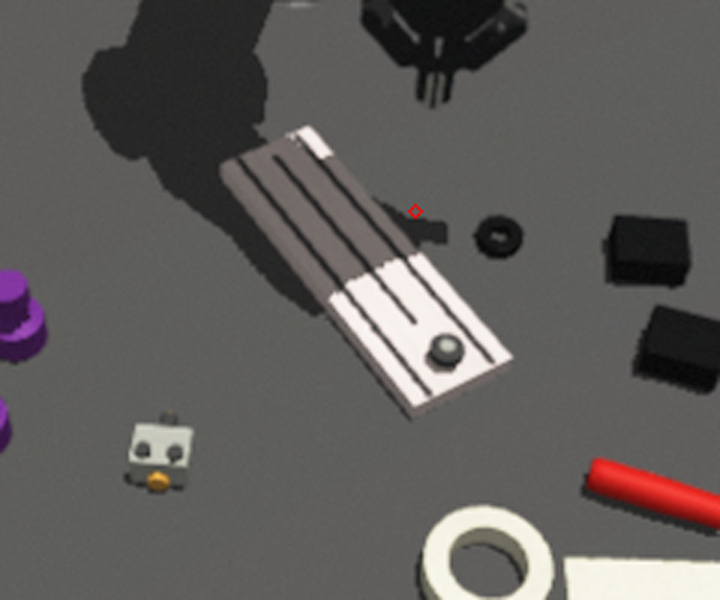

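View pics/top3.png

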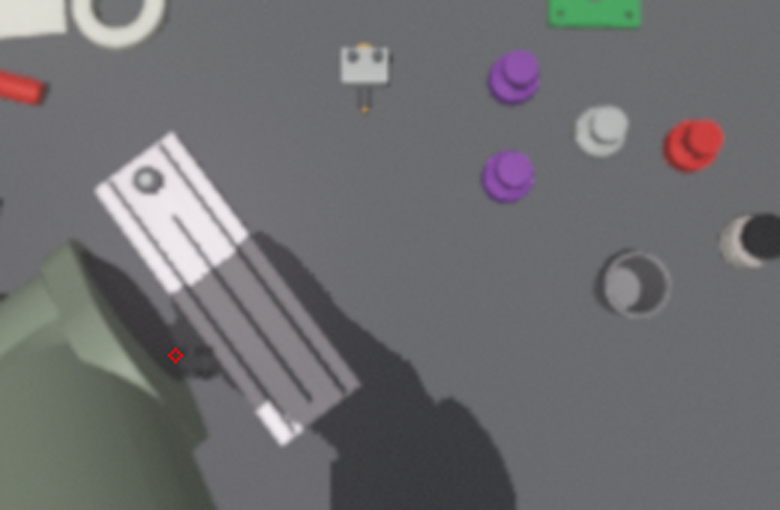

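```bash
python3 -m handwheel '[[0,0,1,0,0,0],[0,0,1,0,0,0],[0,0,1,0,0,0],[0,0,1,0,0,0],[0,0,0.95,0,0,0],[0,0,0,0,0,0]]'
python3 - <<'E'
import numpy as np
p=np.array([.581,.156]);o=None
for i,th in enumerate(np.linspace(-1.0,0.1,23)):
    r=.15+.065*min(1,i/16)
    d=np.array([np.sin(th),-np.cos(th)]);n=np.array([np.cos(th),np.sin(th)])
    s=.011*np.cos(th)+.0145*abs(np.sin(th))
    q=p+r*d-(.046+s)*n
    print(round(th,2),q.round(4),None if o is None else ((q-o)*[1,-1]/.025).round(2));o=q
E
```

```text
clock: 7.52
position: [0.4129, 0.1329, 0.0072]
tool_rot: [3.141, 0.001, -0.0]
force: [-0.7, -0.3, 0.6]
grip_width: 0.0001
-1.0 [0.4201 0.1289] None
-0.95 [0.4183 0.1186] [-0.07  0.41]
-0.9 [0.4172 0.108 ] [-0.04  0.42]
-0.85 [0.4168 0.0972] [-0.02  0.43]
-0.8 [0.4171 0.0861] [0.01 0.44]
-0.75 [0.4181 0.075 ] [0.04 0.45]
-0.7 [0.4199 0.0637] [0.07 0.45]
-0.65 [0.4224 0.0524] [0.1  0.45]
-0.6 [0.4257 0.0411] [0.13 0.45]
-0.55 [0.4298 0.0299] [0.16 0.45]
-0.5 [0.4347 0.0187] [0.19 0.45]
-0.45 [0.4403 0.0078] [0.23 0.44]
-0.4 [ 0.4467 -0.003 ] [0.26 0.43]
-0.35 [ 0.4539 -0.0135] [0.29 0.42]
-0.3 [ 0.4618 -0.0237] [0.32 0.41]
-0.25 [ 0.4704 -0.0335] [0.35 0.39]
-0.2 [ 0.4798 -0.0429] [0.37 0.38]
-0.15 [ 0.4905 -0.0478] [0.43 0.2 ]
-0.1 [ 0.5014 -0.0521] [0.44 0.17]
-0.05 [ 0.5126 -0.0558] [0.45 0.15]
0.0 [ 0.524 -0.059] [0.46 0.13]
0.05 [ 0.5341 -0.0616] [0.4 0.1]
0.1 [ 0.5444 -0.0638] [0.41 0.09]
```

```bash
python3 -m handwheel '[[0.2,0.4,0,0,0,0],[0,0.4,0,0,0,0],[0,0.4,0,0,0,0],[0,0.4,0,0,0,0],[0,0.4,0,0,0,0],[0,0.4,0,0,0,0],[0,0.4,0,0,0,0]]'
python3 -m handwheel '[[0.1,0.4,0,0,0,0],[0.1,0.45,0,0,0,0],[0.13,0.45,0,0,0,0],[0.16,0.45,0,0,0,0],[0.19,0.45,0,0,0,0],[0,0,0,0,0,0]]'
python3 - <<'E'
from h import *
f=bot.grab_frame("top")
cv2.imwrite(f"pics/top4.png",cv2.resize(f["pixels"][120:290,150:410],None,fx=3,fy=3,interpolation=cv2.INTER_CUBIC))
g=bot.grab_frame("scene")
cv2.imwrite(f"pics/scene4.png",cv2.resize(g["pixels"][100:300,180:420],None,fx=3,fy=3,interpolation=cv2.INTER_CUBIC))
E
```

```text
clock: 8.4
position: [0.418, 0.0622, 0.0075]
tool_rot: [3.142, 0.0, -0.0]
force: [-0.5, 3.1, 0.9]
grip_width: 0.0001
clock: 9.15
position: [0.4355, 0.0068, 0.0075]
tool_rot: [3.141, -0.0, -0.002]
force: [0.3, -0.3, 0.3]
grip_width: 0.0001
```

View pics/scene4.png

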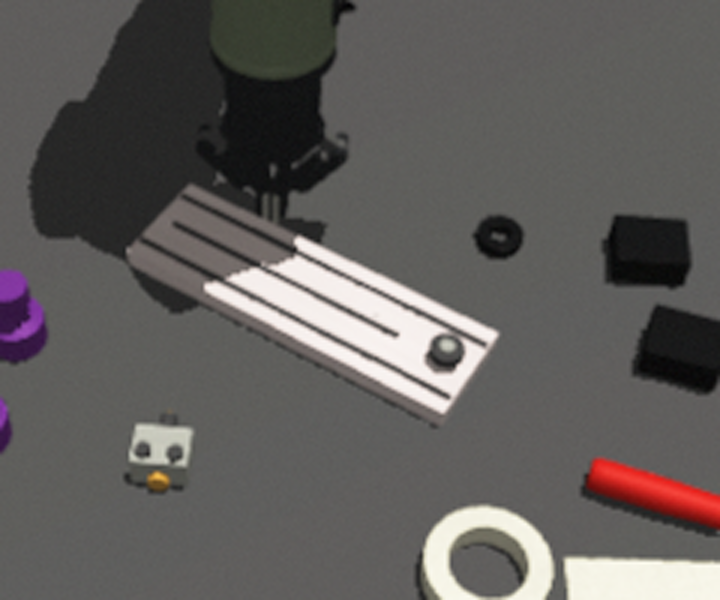

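View pics/top4.png

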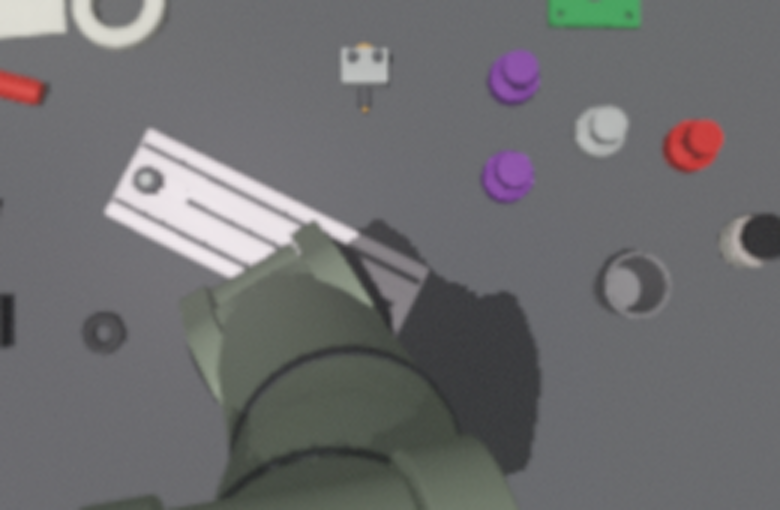

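```bash
python3 -m handwheel '[[0.45,0.4,0,0,0,0],[0.3,0.42,0,0,0,0],[0.32,0.41,0,0,0,0],[0.35,0.39,0,0,0,0],[0.37,0.38,0,0,0,0],[0.43,0.2,0,0,0,0],[0.44,0.17,0,0,0,0],[0,0,0,0,0,0]]'
python3 - <<'E'
from h import *
f=bot.grab_frame("top")
cv2.imwrite(f"pics/top5.png",cv2.resize(f["pixels"][120:290,150:410],None,fx=3,fy=3,interpolation=cv2.INTER_CUBIC))
E
```

```text
clock: 10.25
position: [0.5027, -0.0515, 0.0076]
tool_rot: [-3.141, -0.001, -0.001]
force: [0.3, 1.0, -0.2]
grip_width: 0.0001
```

View pics/top5.png

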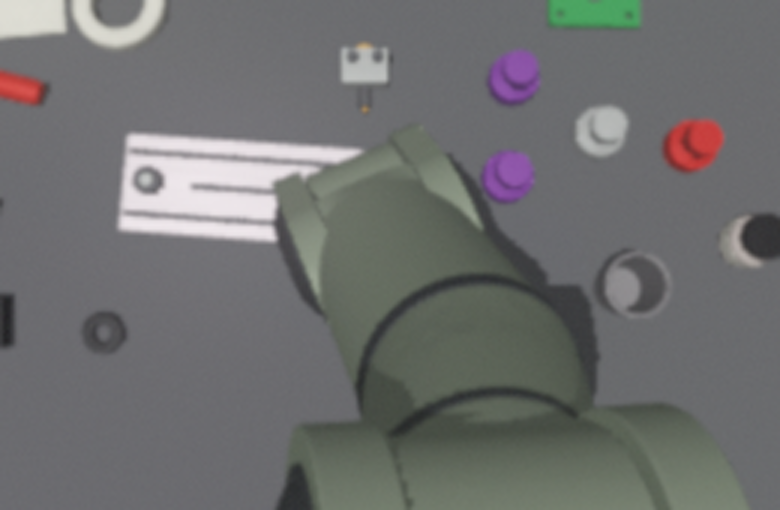

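```bash
python3 -m handwheel '[[0.4,0.13,0,0,0,0],[0.4,0.1,0,0,0,0],[0.3,0.1,0,0,0,0],[0,0,0,0,0,0]]'
for i in 1; do python3 -m handwheel '[[0.08,0,0,0,0,0]]'; python3 -m handwheel '[[0.08,0,0,0,0,0]]'; done; python3 - <<'E'
from h import *
f=bot.grab_frame("top")
cv2.imwrite(f"pics/top6.png",cv2.resize(f["pixels"][120:290,150:410],None,fx=3,fy=3,interpolation=cv2.INTER_CUBIC))
E
```

```text
clock: 10.8
position: [0.5298, -0.0598, 0.0075]
tool_rot: [-3.142, -0.001, -0.001]
force: [0.3, 0.3, -0.4]
grip_width: 0.0005
clock: 10.92
position: [0.531, -0.0597, 0.0075]
tool_rot: [3.142, 0.0, -0.001]
force: [-0.7, 0.3, 0.3]
grip_width: -0.0003
clock: 11.05
position: [0.5328, -0.0597, 0.0075]
tool_rot: [3.141, 0.001, -0.0]
force: [-2.8, -1.0, 0.8]
grip_width: 0.0001
```

View pics/top6.png

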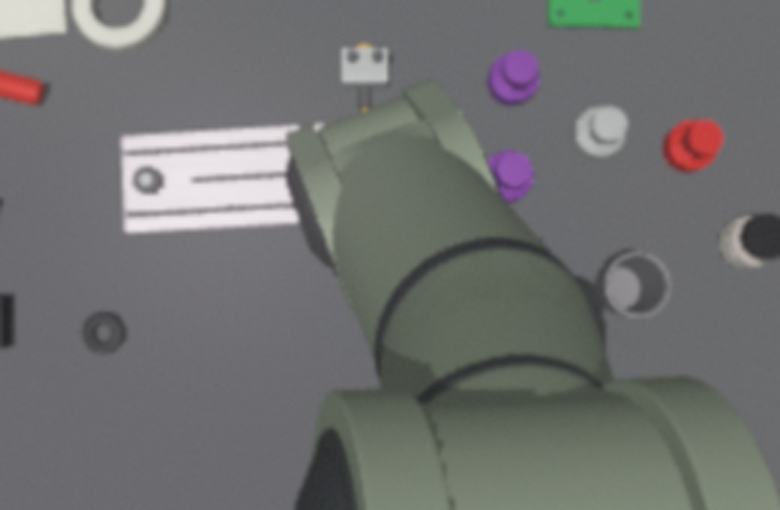

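```bash
for r in 1; do python3 -m handwheel '[[0.06,0,0,0,0,0]]' | egrep 'pos|force';python3 -m handwheel '[[0.06,0,0,0,0,0]]'| egrep 'pos|force';python3 -m handwheel '[[0.06,0,0,0,0,0]]'| egrep 'pos|force';python3 -m handwheel '[[0.04,0,0,0,0,0]]'| egrep 'pos|force'; done
```

```text
position: [0.5344, -0.0597, 0.0075]
force: [-2.1, -1.3, -0.0]
position: [0.5361, -0.0597, 0.0076]
force: [-2.9, -1.5, -0.4]
position: [0.5377, -0.0596, 0.0075]
force: [-3.0, 0.1, 0.3]
position: [0.5387, -0.0596, 0.0075]
force: [-3.3, -0.7, -0.2]
```

```bash
python3 -m handwheel '[[0.03,0,0,0,0,0]]' | egrep 'pos|force';python3 -m handwheel '[[0.03,0,0,0,0,0]]'| egrep 'pos|force';python3 -m handwheel '[[0.03,0,0,0,0,0]]'| egrep 'pos|force'
```

```text
position: [0.5394, -0.0596, 0.0075]
force: [-2.1, 0.4, 0.2]
position: [0.5401, -0.0596, 0.0076]
force: [-2.8, -1.5, 0.7]
position: [0.5409, -0.0596, 0.0076]
force: [-1.4, -0.6, 0.5]
```

```bash
python3 - <<'E'
from h import *
f=bot.grab_frame("scene")
cv2.imwrite(f"pics/s7.png",cv2.resize(f["pixels"][190:275,190:340],None,fx=5,fy=5,interpolation=cv2.INTER_CUBIC))
E
```

```text
(no output)
```

View pics/s7.png

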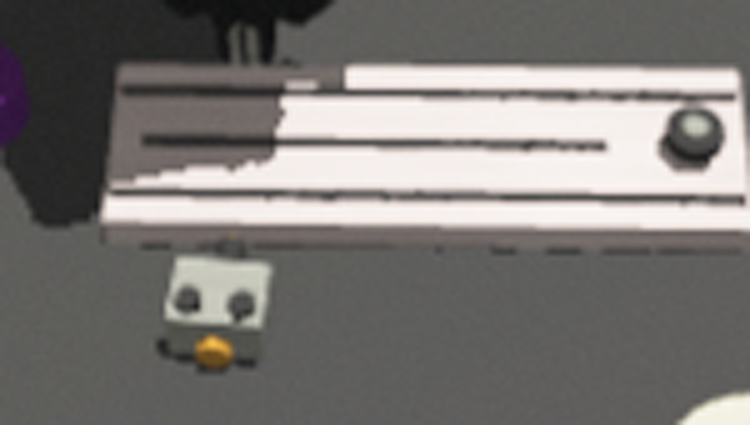

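```bash
python3 -m handwheel '[[0.025,0,0,0,0,0]]' | egrep 'pos|force';python3 -m handwheel '[[0.025,0,0,0,0,0]]'| egrep 'pos|force'
```

```text
position: [0.5415, -0.0596, 0.0075]
force: [-1.4, -1.1, -0.3]
position: [0.5421, -0.0596, 0.0075]
force: [-2.0, -1.0, -0.0]
```

```bash
python3 -m handwheel '[[0.025,0,0,0,0,0]]' | egrep 'pos|force';python3 -m handwheel '[[0.025,0,0,0,0,0]]'| egrep 'pos|force'
```

```text
position: [0.5428, -0.0596, 0.0076]
force: [-1.9, -1.0, 0.9]
position: [0.5434, -0.0596, 0.0075]
force: [-1.5, -1.1, -0.2]
```

```bash
python3 -m handwheel '[[0.025,0,0,0,0,0]]' | egrep 'pos|force';python3 -m handwheel '[[0.025,0,0,0,0,0]]'| egrep 'pos|force'
```

```text
position: [0.544, -0.0596, 0.0075]
force: [-1.3, -0.9, -0.5]
position: [0.5446, -0.0597, 0.0075]
force: [-2.7, -0.8, 0.3]
```

```bash
python3 -m handwheel '[[0.025,0,0,0,0,0]]' | egrep 'pos|force'
```

```text
position: [0.5452, -0.0597, 0.0075]
force: [-2.9, -1.7, -0.2]
```

```bash
python3 -m handwheel '[[0.025,0,0,0,0,0]]' | egrep 'pos|force'
```

```text
position: [0.5458, -0.0596, 0.0075]
force: [-2.6, -1.4, -0.1]
```

```bash
python3 -m handwheel '[[0.02,0,0,0,0,0]]' | egrep 'pos|force'
```

```text
position: [0.5464, -0.0596, 0.0075]
force: [-1.9, -1.2, 0.1]
```

```bash
python3 -m handwheel '[[0.02,0,0,0,0,0]]' | egrep 'pos|force'
```

```text
position: [0.5469, -0.0596, 0.0075]
force: [-3.6, -0.8, -0.4]
```

```bash
python3 -m handwheel '[[0.02,0,0,0,0,0]]' | egrep 'pos|force'
```

```text
position: [0.5474, -0.0596, 0.0075]
force: [-2.8, -0.5, -0.6]
```

```bash
python3 - <<'E'
from h import *
f=bot.grab_frame("scene")
cv2.imwrite(f"pics/s8.png",cv2.resize(f["pixels"][190:275,190:340],None,fx=5,fy=5,interpolation=cv2.INTER_CUBIC))
E
```

```text
(no output)
```

View pics/s8.png

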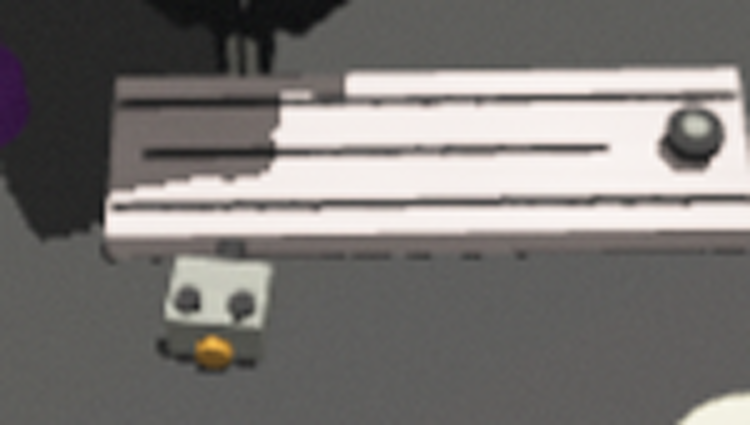

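Scene picture: rail side (row ~240) now overlaps the screw end (230,243) and only a sliver of the screw shows, so it is very near the nose. I go on in small steps.

```bash
python3 -m handwheel '[[0.02,0,0,0,0,0]]' | egrep 'pos|force'
```

```text
position: [0.5477, -0.0597, 0.0075]
force: [-5.0, -1.1, 1.3]
```

```bash
python3 -m handwheel '[[0.02,0,0,0,0,0]]' | egrep 'pos|force'
```

```text
position: [0.5478, -0.0597, 0.0074]
force: [-7.8, 0.2, 2.9]
```

```bash
python3 -m handwheel '[[0.02,0,0,0,0,0]]' | egrep 'pos|force'
```

```text
position: [0.5479, -0.0597, 0.0074]
force: [-10.3, -0.8, 4.5]
```

```bash
python3 -m handwheel '[[0.02,0,0,0,0,0]]' | egrep 'pos|force'
```

```text
position: [0.548, -0.0597, 0.0073]
force: [-12.1, -0.9, 6.8]
```

```bash
python3 -m handwheel '[[-0.04,0,0,0,0,0]]' | egrep 'pos|force|clock'; python3 -m handwheel '[[0,0,0,0,0,0],[0,0,0,0,0,0],[0,0,0,0,0,0]]' | egrep 'pos|force|clock'
```

```text
clock: 14.08
position: [0.5477, -0.0597, 0.0074]
force: [-4.1, -0.1, 0.8]
clock: 14.45
position: [0.5478, -0.0597, 0.0074]
force: [-5.1, 0.1, 1.2]
```

```bash
python3 -m handwheel '[[0.016,0,0,0,0,0]]' | egrep 'pos|force|clock'; python3 -m handwheel '[[0,0,0,0,0,0],[0,0,0,0,0,0],[0,0,0,0,0,0],[0,0,0,0,0,0]]' | egrep 'pos|force|clock'
```

```text
clock: 14.58
position: [0.5479, -0.0597, 0.0074]
force: [-8.4, -0.6, 3.8]
clock: 15.08
position: [0.5479, -0.0597, 0.0074]
force: [-8.0, 0.5, 3.5]
```

```bash
python3 -m handwheel '[[-0.04,0,0,0,0,0],[-0.04,0,0,0,0,0],[-0.1,0,0,0,0,0],[-0.4,0,0,0,0,0],[-1,0,0,0,0,0],[0,0,-1,0,0,0],[0,0,-1,0,0,0],[0,0,-1,0,0,0]]'
python3 -m handwheel '[[0,0,-1,0,0,0],[0,0,-1,0,0,0],[-0.5,1,-1,0,0,0],[-0.5,1,0,0,0,0],[-0.5,1,0,0,0,0],[0,1,0,0,0,0]]' -1
python3 - <<'E'
from h import *
f=bot.grab_frame("top");im=f["pixels"]
cv2.imwrite(f"pics/t9.png",cv2.resize(im[120:280,150:410],None,fx=3,fy=3,interpolation=cv2.INTER_CUBIC))
g=bot.grab_frame("scene")
cv2.imwrite(f"pics/s9.png",cv2.resize(g["pixels"][130:280,80:350],None,fx=2.9,fy=2.9,interpolation=cv2.INTER_CUBIC))
for F,n in((f,"top"),(g,"scene")):
  for q in bot.trace(F,"weight")[:4]:
    print(n,q["score"],q["point"],F["pixels"][q["region"]].mean(0).round())
E
```

```text
clock: 16.08
position: [0.5087, -0.0596, 0.0833]
tool_rot: [3.142, 0.0, -0.0]
force: [-0.8, -0.3, 0.6]
grip_width: 0.0002
clock: 16.82
position: [0.4705, -0.1604, 0.1577]
tool_rot: [3.141, 0.0, -0.001]
force: [1.0, 0.3, 0.8]
grip_width: 0.0853
top 0.6 [380.3, 167.3] [ 61.  64. 174.]
top 0.51 [321.3, 145.9] [147.  79. 124.]
top 0.2 [183.1, 115.3] [183. 191. 192.]
scene 0.96 [107.2, 209.7] [ 26.  28. 146.]
scene 0.92 [172.1, 238.5] [107.  40.  87.]
scene 0.76 [143.1, 215.0] [121. 130. 129.]
scene 0.55 [182.1, 206.8] [102.  37.  83.]
```

View pics/t9.png

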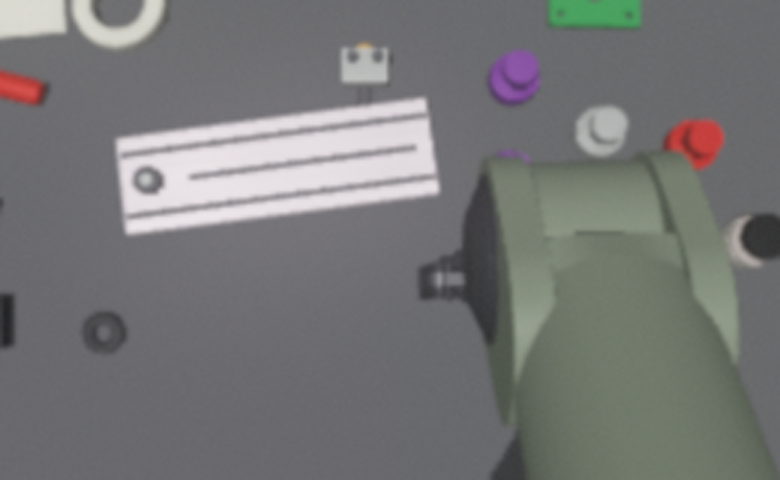

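View pics/s9.png

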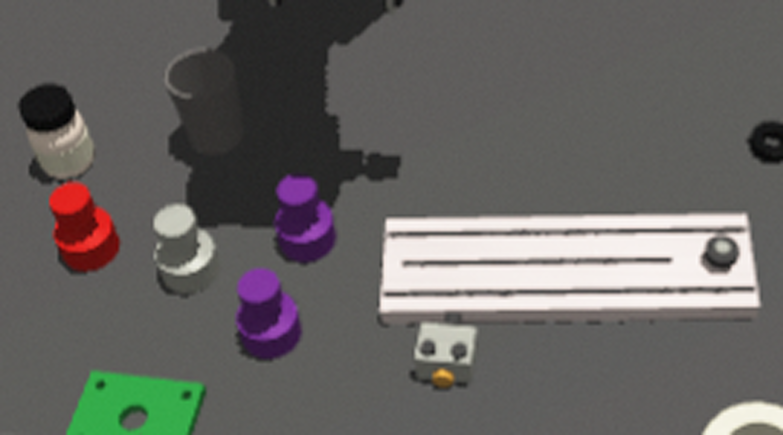

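```bash
python3 - <<'E'
from h import *
f=bot.grab_frame("top");g=bot.grab_frame("scene")
a=cv2.resize(f["pixels"][135:190,300:395],None,fx=8,fy=8,interpolation=cv2.INTER_CUBIC)
b=cv2.resize(g["pixels"][190:255,90:190],None,fx=8,fy=8,interpolation=cv2.INTER_CUBIC)
cir=np.linspace(0,2*np.pi,60)
def draw(im,F,x,y,off):
    for z,r in((.068,.016),(.028,.024),(0,.024)):
        p=proj(F,np.c_[x+r*np.cos(cir),y+r*np.sin(cir),np.full(60,z)])
        cv2.polylines(im,[(((p-off)+.5)*8).astype(np.int32)],True,(0,255,0) if z else (255,255,0),1)
draw(a,f,.618,-.276,[300,135]);draw(b,g,.622,-.274,[90,190])
cv2.imwrite("pics/t10.png",a);cv2.imwrite("pics/s10.png",b)
E
```

```text
(no output)
```

View pics/t10.png

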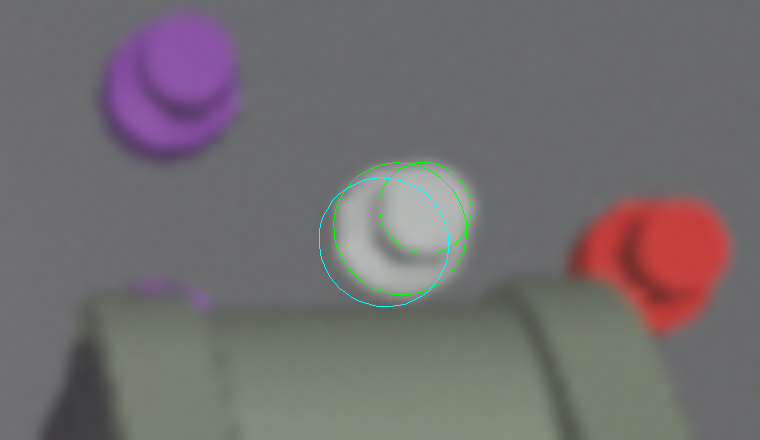

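View pics/s10.png

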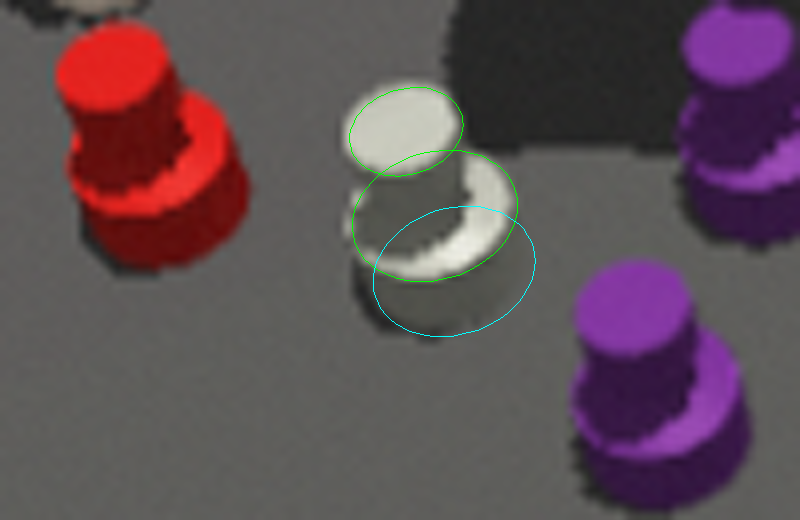

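```bash
python3 -m handwheel '[[0.99,0.77,0,0,0,0],[0.99,0.77,0,0,0,0],[0.99,0.77,0,0,0,0],[0.99,0.77,0,0,0,0],[0.99,0.77,0,0,0,0],[0.99,0.77,0,0,0,0],[0,0,0,0,0,0]]'; python3 -c "
from h import *
print(bot.observe()['qpos'].__repr__())"
```

```text
clock: 18.0
position: [0.6213, -0.275, 0.1568]
tool_rot: [-3.141, -0.0, -0.0]
force: [-0.7, -0.1, 0.5]
grip_width: 0.0854
array([ 0.53015551,  0.70136763, -0.32489951,  1.49613848,  0.24933104,
        0.9850083 , -1.43257209])
```

```bash
python3 -m handwheel '[[0,0,0,0,0,-0.028],[0,0,0,0,0,-0.028],[0,0,0,0,0,-0.028],[0,0,0,0,0,-0.028],[0,0,0,0,0,-0.028],[0,0,0,0,0,-0.028],[0,0,0,0,0,-0.028],[0,0,0,0,0,-0.028]]'
python3 -m handwheel '[[0,0,0,0,0,-0.026],[0,0,0,0,0,0]]'
```

```text
clock: 19.0
position: [0.62, -0.2738, 0.1576]
tool_rot: [-3.141, -0.0, 1.414]
force: [-0.1, -0.2, 0.7]
grip_width: 0.0854
clock: 19.25
position: [0.62, -0.2741, 0.1574]
tool_rot: [-3.141, -0.001, 1.571]
force: [-0.3, -0.2, 0.1]
grip_width: 0.0852
```

```bash
python3 -m handwheel '[[-0.05,0,1,0,0,0],[0,0,1,0,0,0],[0,0,1,0,0,0],[0,0,1,0,0,0],[0,0,0.8,0,0,0],[0,0,0,0,0,0]]'
python3 - <<'E'
from h import *
g=bot.grab_frame("scene")
cv2.imwrite(f"pics/s11.png",cv2.resize(g["pixels"][130:280,80:350],None,fx=2.9,fy=2.9,interpolation=cv2.INTER_CUBIC))
E
```

```text
clock: 20.0
position: [0.6195, -0.2759, 0.036]
tool_rot: [-3.14, -0.001, 1.57]
force: [-0.6, 0.6, -0.2]
grip_width: 0.085
```

View pics/s11.png

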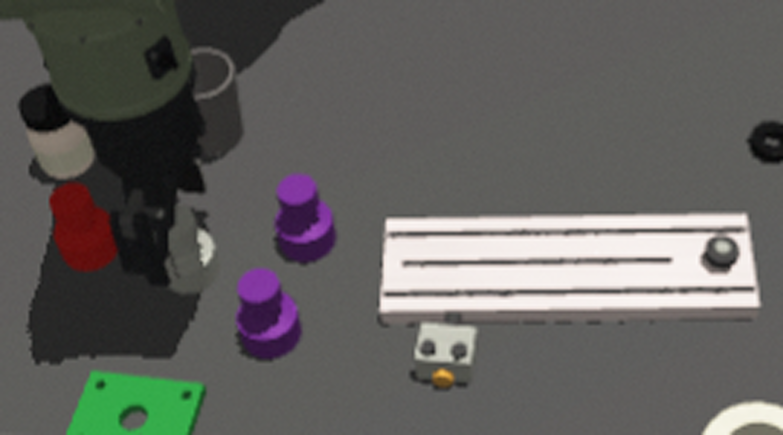

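```bash
python3 - <<'E'
from h import *
g=bot.grab_frame("scene")
p=np.array(bot.observe()["position"])
print((proj(g,[p,p+[.043,.011,.01],p+[.043,-.011,.01],[.6215,-.276,.068],[.62,-.2759,.068]])-[80,130])*2.9)
cv2.imwrite(f"pics/s12.png",cv2.resize(g["pixels"][180:245,95:175],None,fx=9,fy=9,interpolation=cv2.INTER_CUBIC))
E
```

```text
[[180.46509737 241.35275214]
 [177.40058415 278.6536807 ]
 [149.79292848 276.53857933]
 [172.59155932 219.46751021]
 [173.21271443 217.97963017]]
```

View pics/s12.png

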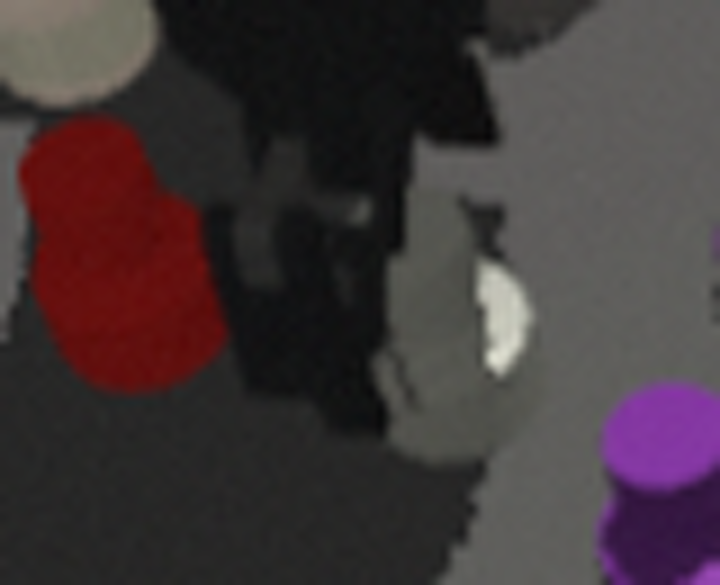

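```bash
python3 -m handwheel '[[0,0,0,0,0,0],[0,0,0,0,0,0],[0,0,0,0,0,0],[0,0,0,0,0,0],[0,0,0,0,0,0],[0,0,0,0,0,0]]' 1 40
python3 -m handwheel '[[0,0,-0.5,0,0,0],[0,0,-1,0,0,0],[0,0,-1,0,0,0],[0,0,-1,0,0,0],[0,0,-0.7,0,0,0],[0,0,0,0,0,0]]'
python3 - <<'E'
from h import *
g=bot.grab_frame("scene")
cv2.imwrite(f"pics/s13.png",cv2.resize(g["pixels"][130:280,80:350],None,fx=2.9,fy=2.9,interpolation=cv2.INTER_CUBIC))
E
```

```text
clock: 20.85
position: [0.6203, -0.2765, 0.038]
tool_rot: [3.141, 0.0, 1.57]
force: [-1.4, -0.5, 5.5]
grip_width: 0.0307
clock: 21.6
position: [0.6208, -0.2766, 0.1444]
tool_rot: [3.139, 0.001, 1.57]
force: [0.8, -0.3, -5.0]
grip_width: 0.0309
```

View pics/s13.png

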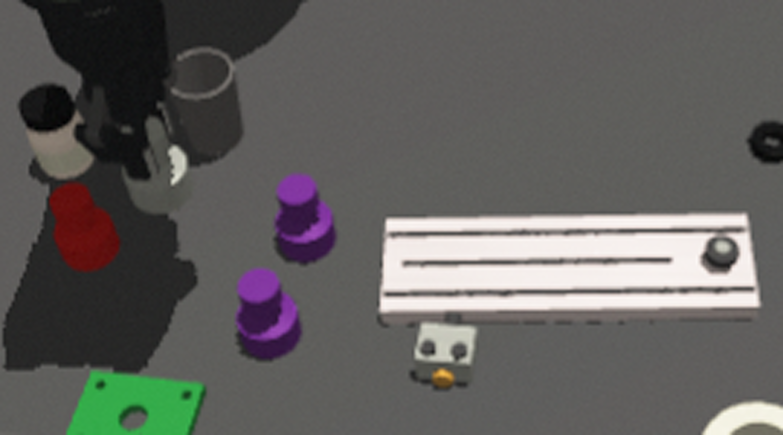

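```bash
python3 - <<'E'
from h import *
f=bot.grab_frame("top")
c=ray(f,np.array([[117,137],[426,97],[439,192],[125,235]])/3+[150-.33,120-.33],.018);print(c.round(4))
d=((c[1]-c[0])+(c[2]-c[3]))[:2];d/=np.linalg.norm(d);print(d,np.arctan2(d[1],d[0])+np.pi/2)
m=(c[0]+c[3])[:2]/2; print("hole",m+.025*d,"target -0.205",m+.23*d)
E
```

```text
[[ 0.6245  0.1872  0.018 ]
 [ 0.6561 -0.1119  0.018 ]
 [ 0.5636 -0.1212  0.018 ]
 [ 0.5293  0.1793  0.018 ]]
[ 0.10907429 -0.9940336 ] 0.10929173099342249
hole [0.57965455 0.1583761 ] target -0.205 [ 0.60201478 -0.04540079]
```

```bash
python3 -m handwheel '[[0.5,0,0,0,0,0],[1,-0.1,0,0,0,0],[1,-0.1,0,0,0,0],[1,-0.1,0,0,0,0],[1,-0.1,0,0,0,0],[1,-0.1,0,0,0,0],[1,-0.1,0,0,0,0],[1,-0.1,0,0,0,0]]'
python3 -m handwheel '[[1,0,0,0,0,0],[0.7,0,0,0,0,0],[0.06,0,0.5,0,0,0],[0,0,1,0,0,0],[0,0,1,0,0,0],[0,0,0.4,0,0,0],[0,0,0,0,0,0],[0,0,0,0,0,0]]'
python3 - <<'E'
from h import *
g=bot.grab_frame("scene")
cv2.imwrite(f"pics/s14.png",cv2.resize(g["pixels"][150:275,190:340],None,fx=4.5,fy=4.5,interpolation=cv2.INTER_CUBIC))
E
```

```text
clock: 22.7
position: [0.6021, -0.087, 0.1419]
tool_rot: [-3.141, -0.001, 1.571]
force: [0.6, -0.1, -4.4]
grip_width: 0.0305
clock: 23.7
position: [0.6032, -0.045, 0.0708]
tool_rot: [3.141, 0.0, 1.57]
force: [0.3, -0.3, -3.8]
grip_width: 0.0309
```

View pics/s14.png

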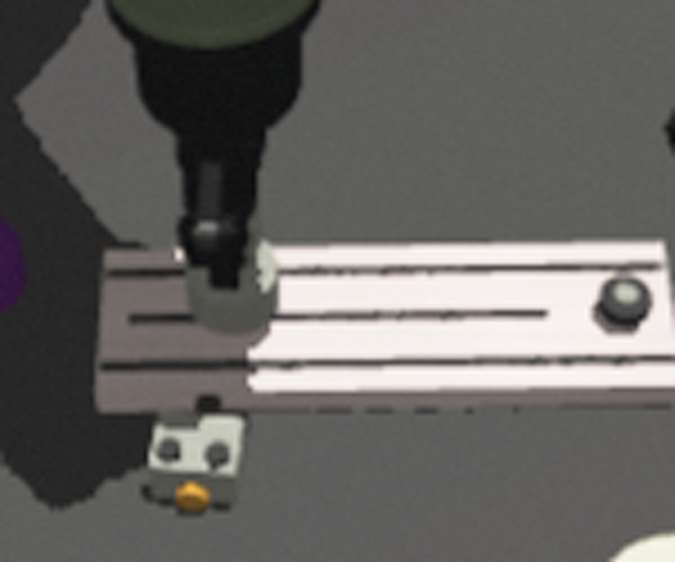

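```bash
python3 -m handwheel '[[0,0,0.1,0,0,0],[0,0,0.1,0,0,0],[0,0,0.1,0,0,0],[0,0,0.1,0,0,0],[0,0,0,0,0,0]]'|egrep 'pos|force'; python3 -m handwheel '[[0,0,0.04,0,0,0],[0,0,0.04,0,0,0],[0,0,0,0,0,0]]'|egrep 'pos|force'
```

```text
position: [0.6026, -0.0449, 0.0598]
force: [0.1, -0.0, -3.7]
position: [0.6027, -0.0449, 0.058]
force: [0.2, 1.2, -5.8]
```

```bash
python3 -m handwheel '[[0,0,0.04,0,0,0],[0,0,0.04,0,0,0],[0,0,0,0,0,0]]'|egrep 'pos|force'
```

```text
position: [0.6028, -0.0449, 0.0561]
force: [-0.8, 0.6, -3.5]
```

```bash
python3 -m handwheel '[[0,0,0.03,0,0,0],[0,0,0,0,0,0]]'|egrep 'pos|force'
```

```text
position: [0.6028, -0.0448, 0.056]
force: [-5.6, -0.4, 9.3]
```

```bash
python3 -m handwheel '[[0,0,0.03,0,0,0],[0,0,0,0,0,0]]'|egrep 'pos|force'
```

```text
position: [0.6029, -0.0449, 0.0559]
force: [-9.7, -1.0, 22.2]
```

```bash
python3 -m handwheel '[[0,0,-0.03,0,0,0],[0,0,0,0,0,0]]'|egrep 'pos|force'; python3 -m handwheel '[[0,0,-0.02,0,0,0],[0,0,0,0,0,0]]'|egrep 'pos|force'
```

```text
position: [0.6028, -0.0449, 0.0559]
force: [-4.6, -0.2, 12.0]
position: [0.6028, -0.0449, 0.056]
force: [-3.6, -0.6, 5.2]
```

```bash
python3 -m handwheel '[[0,0,-0.02,0,0,0],[0,0,0,0,0,0]]'|egrep 'pos|force'
```

```text
position: [0.6028, -0.0449, 0.0561]
force: [0.3, 0.0, -3.1]
```

```bash
python3 -m handwheel '[[0,0,0,0,0,0],[0,0,0,0,0,0],[0,0,0,0,0,0]]' -0.15; python3 - <<'E'
from h import *
g=bot.grab_frame("scene")
cv2.imwrite(f"pics/s15.png",cv2.resize(g["pixels"][150:275,190:340],None,fx=4.5,fy=4.5,interpolation=cv2.INTER_CUBIC))
E
```

```text
clock: 26.75
position: [0.6029, -0.0449, 0.0564]
tool_rot: [3.141, -0.0, 1.57]
force: [-0.1, -1.2, -0.1]
grip_width: 0.0486
```

View pics/s15.png

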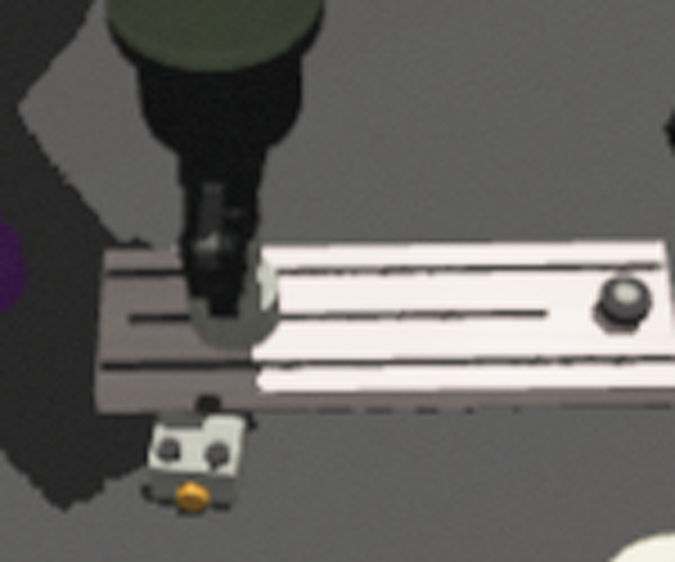

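Released; the weight stands, force is ~0. Open fully and retreat straight up, then look.

```bash
python3 -m handwheel '[[0,0,0,0,0,0],[0,0,0,0,0,0],[0,0,0,0,0,0],[0,0,-0.3,0,0,0],[0,0,-0.6,0,0,0],[0,0,-1,0,0,0],[0,0,-1,0,0,0],[0,0,-1,0,0,0]]' -1
python3 -m handwheel '[[0,-1,-1,0,0,0],[0,-1,-0.5,0,0,0],[0,-1,0,0,0,0],[0,-1,0,0,0,0],[0,-1,0,0,0,0],[0,-1,0,0,0,0],[0,0,0,0,0,0]]'
python3 - <<'E'
from h import *
g=bot.grab_frame("scene")
cv2.imwrite(f"pics/s16.png",cv2.resize(g["pixels"][150:275,190:340],None,fx=5,fy=4.8,interpolation=cv2.INTER_CUBIC))
f=bot.grab_frame("top")
cv2.imwrite(f"pics/t16.png",cv2.resize(f["pixels"][90:280,150:410],None,fx=3,fy=3,interpolation=cv2.INTER_CUBIC))
E
```

```text
clock: 27.8
position: [0.6029, -0.0448, 0.1558]
tool_rot: [3.141, 0.0, 1.571]
force: [0.3, -0.2, 0.1]
grip_width: 0.0854
clock: 28.68
position: [0.4518, -0.0451, 0.1923]
tool_rot: [3.141, 0.002, 1.57]
force: [0.1, 0.0, 0.7]
grip_width: 0.0857
```

View pics/s16.png

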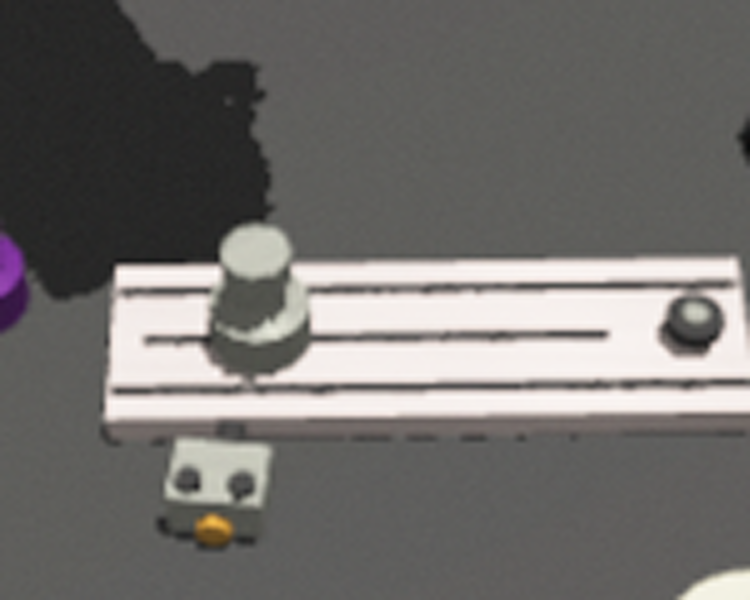

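View pics/t16.png

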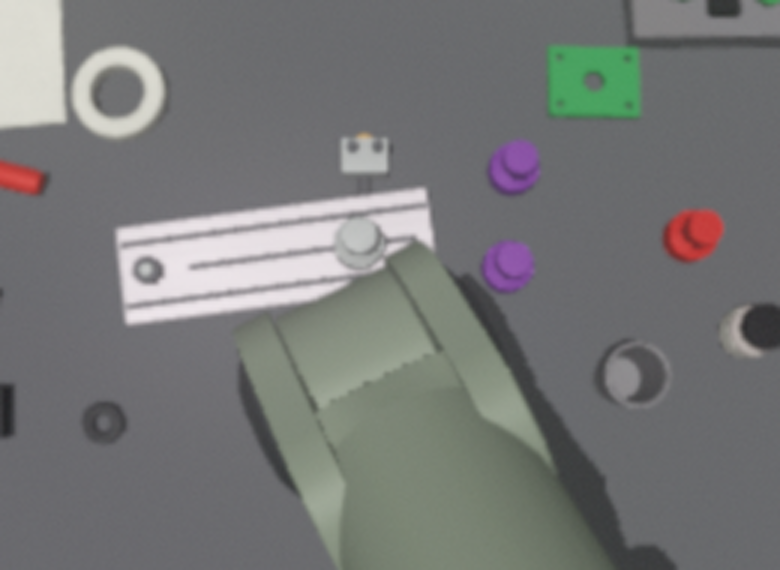

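```bash
python3 - <<'E'
import cv2,numpy as np
a=cv2.imread("pics/t9.png",0)[:, :].astype(float);b=cv2.imread("pics/t16.png",0)[90:570].astype(float)
for c in(390,400,410,420,300): 
    e=lambda im:(lambda g:np.sum(np.arange(len(g))*g)/g.sum())(np.clip(np.gradient(im[85:120,c-4:c+5].mean(1)),4,None)-4)
    print(c,round((e(b)-e(a))/3*2.85,2),"mm")
E
```

```text
390 0.02 mm
400 0.07 mm
410 -0.1 mm
420 -0.24 mm
300 0.03 mm
```

The rail has not moved (under 0.3 mm) since the push. Handing in.

```bash
python3 -c "
from h import *
print(bot.observe()['clock']);print(bot.job_done())"
```

```text
28.775
the job is handed in; nothing more can be done
None
```

I pushed the rail round onto the stop screw's nose, stood the steel weight on its outer half, and handed the job in at 28.8 s. No verdict was reported.

**Push:** With the fingers shut I swept the rail round in small steps until the force rose sharply against the nose. I then held a push of about 8 N for roughly 0.5 s and backed off gently.

**Weight:** I gripped it by the head (the finger opening read 31 mm). I lowered it onto the rail about 205 mm from the pivot, near the centre line, and released it with almost no load on the arm.

**Last checks:**
- The pictures show the weight upright on the rail.
- The rail's stop-side edge moved less than 0.3 mm from where the push left it, well inside the 3.5 mm of the sprung tip.
- The bystanders that show in the last pictures are where they were.

**What was not clean:**
- **Push overshoot:** the push briefly read 12.1 N at the wrist. Taking off 2–3 N of sliding friction, I estimate about 9–10 N on the stop, but I could not measure that force directly.
- **Lowering overshoot:** the arm pressed the weight down with about 22 N, with nearly 10 N sideways, before I eased it back.
- **Starting angle:** the rail began about 1.05 rad short of the stop by my measurement, against the 0.2 to 0.8 rad stated.
- **Camera disagreement:** the two cameras differed by about 3–4 mm in x.

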